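# Wedge a glue-up tight in its clamping jig

## Robot

A 6-joint arm with a two-finger parallel gripper is mounted at the origin on the work surface. World frame = base frame: x ahead of the robot, y to its left, z up, the work surface at z = 0. Lengths are in m, angles in degrees, forces in N, time in s.
With the tool pointing down it reaches from about 0.275 to 0.825 m from the base axis. Payload 5.2 kg.
Tool frame: the origin (TCP) lies at the very end of the fingers, on their centre line; the grasp point (between the pads) lies 19 mm behind it; z points along the fingers, y is the line along which they close (so a half turn about z gives the same grasp; the last joint's range is limited). The gripper opens to 93 mm and grips with 3 to 60 N. Pads are 15 mm wide; open, the fingers measure 128 mm over their backs; the gripper's body (75 mm by 188 mm) begins 65 mm behind the grasp point.
Start: joints at [-84.672, 14.817, 87.949, -0, 77.235, -11.62], TCP at [0.16, -0.526, 0.219] pointing down, gripper open.
Joint ranges: [-179.93, 179.93], [-52.35, 119.4], [10.71, 147.94], [-69.91, 249.91], [12.55, 155.21], [-178.61, 178.61]. Speed limits (degrees/s): [147.25, 147.25, 180, 180, 180, 180].

## Interface

Orientations are given as a 3x3 rotation matrix whose columns are the frame's x, y, z axes.
In Python, from cell import status, snapshot, camera_params, ticket gives the robot as it stands.
- The arm moves only by the tool apply_moves, never from a script. Its arguments are lists of equal length, an entry for each row: "delta_rot": the turn, a rotation vector about the tool's x, y, z in degrees, a list of three; "delta_pos": the shift along the tool's x, y, z in cm, a list of three; "gripper": the opening, from 0 (shut) to 1 (fully open). In form: {"delta_rot": [[ax, ay, az], ...], "delta_pos": [[x, y, z], ...], "gripper": [gripper, ...]}. A call has 1 to 10 rows; each row is the pose to reach, as a shift and turn from the pose commanded when the call began, along the tool's axes at that moment; what a row does not reach only later rows make up. A row lasts 1/10 s, in which the tool goes at most 50 mm and 8.59 degrees, less where a joint would pass 70% of its speed; a pose out of reach is approached as far as the arm can. A call with a gripper value outside its range is refused whole. The fingers move at their own pace and stop on an object; "squeeze" is the grip in N (left out, the last holds). Time passes only in rows, so rows that repeat a pose let the fingers close. It gives the time, the measured TCP pose, the force, the opening and the grip force at its end, in the units of the state.
- status.state(): the state, without advancing time (a new reading comes with each control period).
- snapshot(name): name is "scene" or "side" or "wrist"; returns (picture, depth): 400x640x3 uint8, blue, green, red; 400x640 float32, m along the optical axis (not along the pixel's ray), 0 where there is no reading.
- camera_params(name): a dict with "fx", "fy", "cx", "cy" (pixels), "rvec" (rotation vector, rad) and "tvec" (3), from world to camera coordinates, as OpenCV has them; the wrist camera has in their place "T_tool_cam" (4x4, takes a point from camera to tool coordinates, whose origin is the TCP and whose axes are the flange's). Camera axes: x right, y down, z forward; pixel columns grow to the right and rows downward; lengths in m; the calibration is good to about 2 mm. A picture is of the moment at which its call begins: read the wrist's pose just before it. camera_params takes no time and is no camera call.
- ticket.sign_off(): hands the job in; it is judged then, once.
The state is a dict: "t": time; "joints": joint angles; "qd": joint speeds; "effort": joint torques, N m; "ee_pos": TCP position; "ee_rot": TCP orientation; "force": force on the tool from outside, world axes, zero at the start; "ft_torque": the same for the moment, N m; "width": opening from 0.0 (shut) to 1.0 (fully open); "grasp_force": force on a finger pad.
Only numpy, scipy, OpenCV 4.12 (cv2) and the standard library are available. Lean on these libraries where they do the work, as an engineer would, in place of code of your own. Each camera call takes 0.05 s, during which the arm holds its last target. There are 200 camera calls.

## Task

Slide the dark wooden wedge along the bench, narrow nose first, into the tapered slot between the plywood fence and the red jaw, and push it home so that it centres itself, flat against both faces, and clamps the glued plywood stack tight against the rubber stop. Use a firm steady push of about 20 N, not a shove, do not lift the wedge off the bench, leave it wedged on its own and leave the other things on the bench alone.

Things in the scene. Friction and masses are not known exactly. Their poses are not given: they have to be found in the camera images.
- jig: Plywood clamping jig screwed to the bench. Origin on the bench at the nominal middle of the slot's open mouth; x points into the slot (the way the wedge goes), y across it to the fixed fence, z up. Fence, 40 mm high, on the +y side from x = 0 to 150 mm: face along y = 56 - 0.125 x (mm), block out to y = 90. A crossbar 40 mm high closes the far end at x = 170 to 200 mm. Nothing stands at x < 0.
- stop_mark (a point): A point fixed to the jig, 60 mm up, above the NOMINAL place of the rubber pad of the aluminium end stop (56 mm high). The stop is set anew for each job up to 5 mm nearer or farther across the jig, and this point does not follow it. So how deep the wedge goes until tight is not known beforehand (4 mm of depth per mm); its tail then stands about 5 to 60 mm outside the mouth.
- jaw: Red jaw, 150 mm long, 40 mm high, sliding across the slot on two rods (drag under 1 N); it cannot turn. Axes as the jig's; origin at the jig's origin when fully inward (slot face along y = -44 + 0.125 x mm in the jig's frame, back face at y = -75; mouth then 100 mm wide). The wedge pushes it to jig -y, onto the stack. It starts 0 to 4 mm back; when tight it is about 7 to 18 mm back.
- wedge_mid (a point): Centre of the dark hardwood wedge (yellow T on top), 18 mm above its underside: a solid flat block 160 mm long, 36 high, 0.2 to 0.5 kg, 80 mm wide at the nose, 120 at the tail, sides straight (7.1 degrees off its axis). x points tail to nose (each 80 mm away), z up. It starts on the bench with its nose about 40 to 110 mm short of the mouth, up to 40 mm off line and 20 degrees askew.
- wedge: The same wedge; origin at the middle of its underside, same axes. Once pushed tight, friction holds it when let go. Pushed by one blunt point (closed fingers) at the middle of the tail it is free to turn and centre itself; it needs a push of 18 to 25 N to clamp well. Wood on wood and on the bench has a friction of about 0.5 to 0.7.
- stack: The work: three plywood frames glued in a stack, 110 mm (along the jig's x) by 70 mm by 54 mm high, 0.3 kg, lying loose between the back of the red jaw and the rubber stop with a few mm of play; origin at the middle of its underside.
- glue: Pale yellow glue bottle with blue cap, 72 mm across, 190 mm high, bystander.
- frames: Two plywood frames glued together, 160 x 90 x 36 mm, bystander.
- screwcup: Black cup, 90 mm across, 70 mm high, bystander.
- driver: Screwdriver, bystander.
- brush: Red-handled bench brush, bystander.
- frame_a: Single plywood frame, 160 x 90 x 18 mm, bystander.
There are look-alikes about, which are no part of the job. Leave any green look-alike of the wedge alone.

How it is judged (in metres and radians):
At the end, for the whole second after the job is handed in: The wedge sits nose-first in the slot, flat on the bench and in line with it within 3 degrees, at rest and untouched, and by itself keeps the jaw pressing on the stack with more than 5 N (contact force between jaw and stack above 5 N and contact force between jaw and wedge above 5 N and angle between the x axis of wedge and the x axis of jig, either way round below 0.05 rad and x of wedge in the frame of jig between -0.01 and 0.12 m and angle between each of wedge, stack's own z axis and vertical below 0.05 rad and linear speed of each of wedge, stack below 0.01 m/s).
It fails at once if the glue-up is crushed: the jaw presses on the stack with over 40 N (contact force between jaw and stack above 40 N).
It fails at once if the wedge is lifted off the bench by over 15 mm (height (world z) of wedge above 0.015 m).
It fails at once if a bystander is moved by over 25 mm (distance of any of glue, frames, screwcup, driver, brush, frame_a from where it was at the start of the episode above 0.025 m).
It also fails if it takes over 67 s, if anything falls off the work surface, if the arm or the gripper's body presses on something with over 40 N, if the wrist force passes 120 N, or if a joint passes its speed limit or range.

## Working session

There is one attempt and no reset: what is moved stays moved. The work goes in short steps, Python scripts to look and compute and a tool call to move; the robot and the scene stay as the last step left them, time stands still between calls to the robot, and variables do not carry over. Pictures are saved under pics/ and viewed, at most 10 in all, crops included, and the job is handed in when it is done.

Besides the shell and the picture viewer there is one more tool, called after "Call:" as a command line: name --argument value ..., lists and objects as JSON in quotes. apply_moves: Moves the arm, as the interface text tells. Its arguments: {"type":"object","properties":{"delta_rot":{"type":"array"},"delta_pos":{"type":"array"},"gripper":{"type":"array"},"squeeze":{"type":"number"}},"required":["delta_rot","delta_pos","gripper"]}

```bash
mkdir -p pics; ls
cat > h.py <<'E'
import numpy as np, cv2
from cell import status, snapshot, camera_params, ticket
def cam(n):
    p=camera_params(n); K=np.array([[p['fx'],0,p['cx']],[0,p['fy'],p['cy']],[0,0,1.]])
    if 'rvec' in p:
        R=cv2.Rodrigues(np.array(p['rvec'],float))[0]; t=np.array(p['tvec'],float).ravel()
        return K,R.T,-R.T@t
    s=status.state(); T=np.array(p['T_tool_cam']); Rt=np.array(s['ee_rot']); 
    return K,Rt@T[:3,:3],Rt@T[:3,3]+np.array(s['ee_pos'])
def ray(c,uv,z):
    K,R,o=c; uv=np.atleast_2d(uv).astype(float)
    d=(R@np.linalg.inv(K)@np.c_[uv,np.ones(len(uv))].T).T
    return o+d*((z-o[2])/d[:,2])[:,None]
def cloud(c,D):
    K,R,o=c; v,u=np.indices(D.shape)
    P=np.stack([(u-K[0,2])/K[0,0]*D,(v-K[1,2])/K[1,1]*D,D],-1)
    return P@R.T+o
E
python3 - <<'E'
from h import *
for n in ('scene','side'):
    c=cam(n); im,D=snapshot(n); cv2.imwrite(f'pics/{n}0.png',im); np.savez(f'pics/{n}0.npz',im=im,D=D)
    print(n,c[2],c[1][:,2])
s=status.state(); print(s['t'],s['ee_pos'],s['ee_rot'],s['width'])
E
```

```text
pics
scene [ 1.39907327 -0.61013117  1.01436557] [-0.63327263  0.38866368 -0.66925804]
side [-0.32340092  0.83440997  1.18111207] [ 0.48816605 -0.5442933  -0.68223069]
0.1 [ 0.16030523 -0.52562814  0.21791899] [[ 9.56559204e-01  2.91538104e-01 -1.49493143e-04]
 [ 2.91537962e-01 -9.56557913e-01  1.60471222e-03]
 [ 3.24835910e-04 -1.57858517e-03 -9.99998701e-01]] 0.9979601820852242
```

View pics/scene0.png

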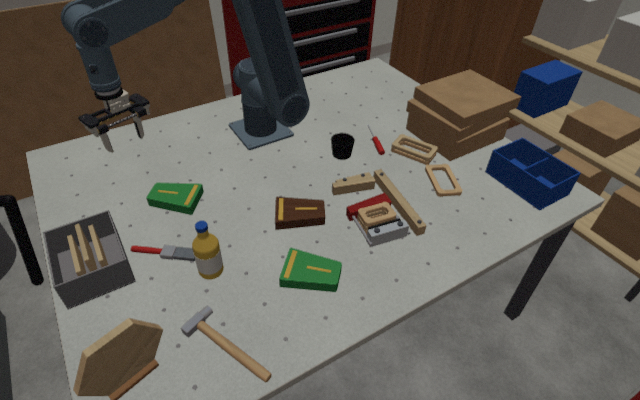

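View pics/side0.png

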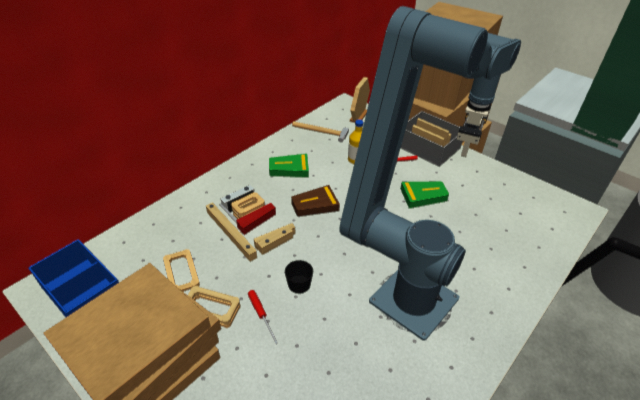

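The scene view shows one dark brown wedge at (300,212), with the T bar at its left (tail) and its nose pointing right at the slot. The fence is at (353,184), the red jaw at (367,206) and the crossbar at (400,200). The look-alikes are green wedges at (176,195) and (311,270). Only the brown one at (300,212) is dark wood, so I'll confirm it in a crop and measure.

```bash
cat > m.py <<'E'
from h import *
def quad(m):
    cs=cv2.findContours(m.astype(np.uint8),cv2.RETR_EXTERNAL,cv2.CHAIN_APPROX_NONE)[0]
    k=cv2.convexHull(max(cs,key=cv2.contourArea))
    for e in np.linspace(.01,.1,40):
        q=cv2.approxPolyDP(k,e*cv2.arcLength(k,True),True)
        if len(q)<=4: break
    return q[:,0]
E
python3 - <<'E'
from m import *
for n in ('scene','side'):
    f=np.load(f'pics/{n}0.npz'); im,D=f['im'],f['D']; c=cam(n); P=cloud(c,D)
    hsv=cv2.cvtColor(im,cv2.COLOR_BGR2HSV)
    box={'scene':(260,335,190,235),'side':(285,345,180,222)}[n]
    W=np.zeros(D.shape,bool); W[box[2]:box[3],box[0]:box[1]]=1
    top=W&(abs(P[...,2]-.036)<.006)&(D>0)
    q=quad(top); print(n,'wedge top',top.sum(),q.tolist()); print(ray(c,q,.036).round(4).tolist())
    mm=P[top]; print(' centroid',mm.mean(0).round(4))
    box={'scene':(325,430,160,245),'side':(200,300,185,262)}[n]
    W[:]=0; W[box[2]:box[3],box[0]:box[1]]=1
    h,s,v=[hsv[...,i] for i in range(3)]
    t40=W&(abs(P[...,2]-.04)<.006)&(D>0)
    red=t40&((h<6)|(h>174))&(s>150); ply=t40&(h>=8)&(h<30)
    q=quad(red); print(' red',red.sum(),q.tolist(),ray(c,q,.04).round(4).tolist())
    _,lab,st,_=cv2.connectedComponentsWithStats(ply.astype(np.uint8))
    for i in range(1,len(st)):
        if st[i,4]>60:
            q=quad(lab==i); print(' ply',st[i].tolist(),q.tolist(),ray(c,q,.04).round(4).tolist())
f=np.load('pics/scene0.npz')['im'][155:250,260:430]; g=np.load('pics/side0.npz')['im'][170:265,195:365]
cv2.imwrite('pics/crop.png',cv2.resize(np.vstack([f,g]),None,fx=3.1,fy=3.1,interpolation=cv2.INTER_CUBIC))
E
```

```text
scene wedge top 1118 [[276, 196], [323, 201], [324, 217], [277, 223]]
[[0.4287, -0.15, 0.036], [0.5281, -0.0274, 0.036], [0.5926, -0.0641, 0.036], [0.5411, -0.205, 0.036]]
 centroid [ 0.5192 -0.118   0.0366]
 red 288 [[390, 200], [355, 213], [348, 210], [384, 193]] [[0.6387, 0.1642, 0.04], [0.6305, 0.0288, 0.04], [0.608, 0.0172, 0.04], [0.6013, 0.1685, 0.04]]
 ply [374, 169, 52, 60, 604] [[374, 170], [383, 171], [424, 227], [413, 223]] [[0.4859, 0.2138, 0.04], [0.5065, 0.2382, 0.04], [0.7886, 0.1781, 0.04], [0.7582, 0.16, 0.04]]
 ply [332, 172, 43, 18, 371] [[374, 179], [334, 189], [332, 185], [365, 172]] [[0.5259, 0.1836, 0.04], [0.5, 0.0341, 0.04], [0.4792, 0.0395, 0.04], [0.4789, 0.1792, 0.04]]
 ply [358, 214, 38, 13, 69] [[395, 217], [392, 220], [365, 226], [358, 214]] [[0.7091, 0.1281, 0.04], [0.7148, 0.1114, 0.04], [0.693, 0.0225, 0.04], [0.639, 0.0344, 0.04]]
side wedge top 792 [[339, 204], [298, 211], [291, 197], [328, 185]]
[[0.428, -0.1505, 0.036], [0.5138, -0.0205, 0.036], [0.5856, -0.0578, 0.036], [0.5288, -0.2048, 0.036]]
 centroid [ 0.5108 -0.1108  0.0362]
 red 355 [[274, 207], [246, 227], [237, 222], [270, 203]] [[0.59, 0.0266, 0.04], [0.5887, 0.164, 0.04], [0.6306, 0.1691, 0.04], [0.6164, 0.0216, 0.04]]
 ply [291, 194, 9, 18, 86] [[298, 194], [298, 211], [291, 198], [292, 196]] [[0.5749, -0.0848, 0.04], [0.5109, -0.0175, 0.04], [0.5786, -0.0507, 0.04], [0.5836, -0.0613, 0.04]]
 ply [206, 203, 51, 53, 553] [[206, 205], [212, 203], [256, 252], [249, 255]] [[0.7811, 0.1881, 0.04], [0.7735, 0.1664, 0.04], [0.4778, 0.2187, 0.04], [0.4851, 0.2431, 0.04]]
 ply [254, 223, 41, 26, 421] [[294, 226], [264, 248], [254, 241]] [[0.4688, 0.047, 0.04], [0.4712, 0.1887, 0.04], [0.5192, 0.1899, 0.04]]
```

View pics/crop.png

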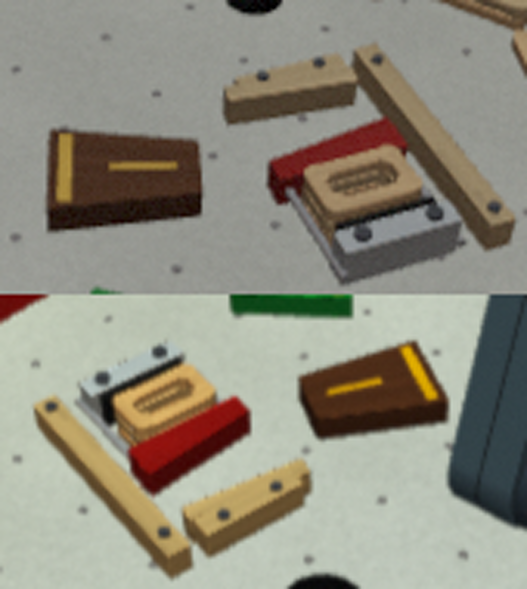

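The crop confirms it: a dark brown wedge with a yellow T, tail bar away from the jig and nose toward the mouth between fence and jaw. The jig's x heading is about 79°, with its origin near (0.558, 0.024). The wedge's tail middle is at about (0.482, -0.178), heading about 62°. I'll go above the place behind the tail.

Call:
apply_moves --delta_rot '[[0,0,-5],[0,0,-10],[0,0,-15],[0,0,-20],[0,0,-25],[0,0,-30],[0,0,-35],[0,0,-40],[0,0,-44],[0,0,-44]]' --delta_pos '[[4.2,-2.3,0],[8.4,-4.5,0],[12.7,-6.8,0],[17,-9.1,0],[21.2,-11.4,0],[25.4,-13.6,0],[29.6,-15.8,0],[33.8,-18.1,0],[38,-20.4,0],[38,-20.4,0]]' --gripper '[0.6,0.6,0.6,0.6,0.6,0.6,0.6,0.6,0.6,0.6]'

```text
t: 1.1
ee_pos: [0.4673, -0.2156, 0.2183]
ee_rot: [[0.479, 0.878, 0.001], [0.878, -0.479, 0.002], [0.002, -0.0, -1.0]]
force: [-0.4, -0.3, -1.0]
width: 0.603
grasp_force: 0.0
```

Run:
```python
from m import *
c=cam('wrist'); im,D=snapshot('wrist'); np.savez('pics/w1.npz',im=im,D=D); cv2.imwrite('pics/w1.png',im)
print(c[2].round(3),c[1].round(3).tolist())
f=np.load('pics/scene0.npz'); P=cloud(cam('scene'),f['D'])
g=P[222:276,190:225]; g=g[(g[...,2]>.03)&(g[...,2]<.15)]; print('glue',np.median(g,0),g.min(0),g.max(0))
```

```text
[ 0.501 -0.157  0.385] [[0.878, -0.464, -0.119], [-0.479, -0.851, -0.215], [-0.001, 0.246, -0.969]]
glue [ 0.60493132 -0.45005567  0.10230315] [ 0.56011407 -0.47970384  0.03002569] [ 0.61924368 -0.40796872  0.14993073]
```

View pics/w1.png

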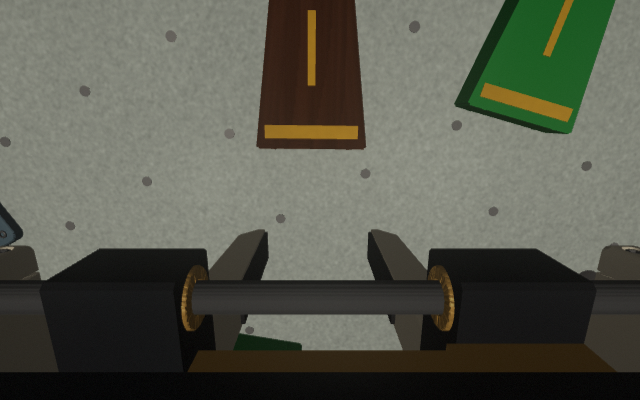

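The wrist view shows the brown wedge's tail edge from (257,148) to (366,148), with the axis near vertical, so the tool is well aligned. A green look-alike stands to the right at (530,100). I'll take one look from higher up and further forward to see wedge and jig together.

Call:
apply_moves --delta_rot '[[0,0,-4],[0,0,-8],[0,0,-8],[0,0,-8],[0,0,-8]]' --delta_pos '[[4,0,-2.5],[8,0,-5],[12,0,-8],[15,0,-11],[15,0,-11]]' --gripper '[0.6,0.6,0.6,0.6,0.6]'

```text
t: 1.65
ee_pos: [0.5395, -0.0881, 0.3328]
ee_rot: [[0.358, 0.934, 0.007], [0.934, -0.358, -0.002], [0.001, 0.008, -1.0]]
force: [0.6, -0.5, 0.0]
width: 0.601
grasp_force: 0.0
```

Run:
```python
from m import *
c=cam('wrist'); im,D=snapshot('wrist'); np.savez('pics/w2.npz',im=im,D=D); cv2.imwrite('pics/w2.png',im)
print(c[2].round(3))
P=cloud(c,D); hsv=cv2.cvtColor(im,cv2.COLOR_BGR2HSV); h,s,v=[hsv[...,i] for i in range(3)]
print('bench z',np.median(P[20:200,20:200,2]))
z=P[...,2]; ok=D>0
low=np.zeros(D.shape,bool); low[:230]=1
for name,m in (('red',ok&(abs(z-.04)<.006)&((h<6)|(h>174))&(s>150)),('ply40',ok&(abs(z-.04)<.005)&(h>=8)&(h<30)&(v>110)),('wedge',ok&(abs(z-.036)<.006)&low&(v<110)&((h<20)|(h>170)))):
    m=cv2.morphologyEx(m.astype(np.uint8),cv2.MORPH_OPEN,np.ones((3,3)))
    _,lab,st,_=cv2.connectedComponentsWithStats(m)
    for i in range(1,len(st)):
        if st[i,4]>250: 
            q=quad(lab==i); print(name,st[i].tolist(),q.tolist(),ray(c,q,.036 if name=='wedge' else .04).round(4).tolist())
```

```text
[ 0.564 -0.025  0.499]
bench z 0.0006246400443470079
red [297, 0, 45, 78, 2187] [[297, 0], [330, 0], [340, 74], [320, 77]] [[0.5949, 0.1215, 0.04], [0.6346, 0.1064, 0.04], [0.6162, 0.018, 0.04], [0.5895, 0.0241, 0.04]]
ply40 [200, 0, 47, 94, 2597] [[200, 3], [235, 0], [246, 93], [220, 82]] [[0.4772, 0.1626, 0.04], [0.5206, 0.1497, 0.04], [0.4874, 0.041, 0.04], [0.4602, 0.0666, 0.04]]
ply40 [422, 210, 57, 30, 425] [[422, 212], [478, 236], [474, 239], [433, 222]] [[0.6651, -0.2097, 0.04], [0.735, -0.2779, 0.04], [0.728, -0.2804, 0.04], [0.6763, -0.231, 0.04]]
ply40 [270, 217, 65, 16, 507] [[270, 217], [334, 225], [334, 229], [272, 225]] [[0.4483, -0.1346, 0.04], [0.5341, -0.1813, 0.04], [0.5319, -0.1873, 0.04], [0.4461, -0.1474, 0.04]]
wedge [297, 0, 45, 79, 2182] [[330, 0], [340, 75], [320, 78], [297, 1]] [[0.6352, 0.1075, 0.036], [0.6162, 0.0171, 0.036], [0.5892, 0.0233, 0.036], [0.5948, 0.1217, 0.036]]
wedge [263, 128, 80, 102, 5786] [[287, 129], [342, 137], [339, 229], [263, 228]] [[0.5212, -0.0237, 0.036], [0.5904, -0.0622, 0.036], [0.5388, -0.1915, 0.036], [0.4303, -0.148, 0.036]]
```

View pics/w2.png

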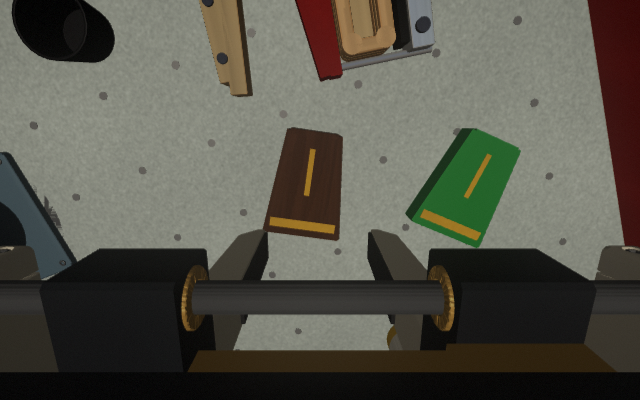

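The wrist view shows the wedge with its nose at (287,129)-(342,137) and its tail at (263,228)-(341,240). The fence's mouth corner is at (246,93) and the jaw's at (320,77). So the wedge centre lies nearly on the jig axis, about 17.6° askew, with its nose about 67 mm short. I'll come down behind the tail with the fingers part open, as a two-point pusher to straighten it.

Call:
apply_moves --delta_rot '[[0,0,4],[0,0,7.3],[0,0,7.3],[0,0,7.3],[0,0,7.3],[0,0,7.3],[0,0,7.3],[0,0,7.3],[0,0,7.3]]' --delta_pos '[[-4,-0.8,2.5],[-8,-1.6,5],[-12,-2.4,9],[-12.8,-2.4,13.5],[-12.8,-2.4,18],[-12.8,-2.4,22.5],[-12.8,-2.4,26],[-12.8,-2.4,28],[-12.8,-2.4,28]]' --gripper '[0.6,0.6,0.6,0.6,0.6,0.6,0.6,0.6,0.6]'

```text
t: 2.6
ee_pos: [0.4641, -0.1993, 0.0445]
ee_rot: [[0.477, 0.879, -0.008], [0.879, -0.477, 0.005], [0.001, -0.01, -1.0]]
force: [-0.9, 0.1, -0.8]
width: 0.599
grasp_force: 0.0
```

```bash
cat > w.py <<'E'
from m import *
import sys
def wedge(tag):
    c=cam('wrist'); s=status.state(); im,D=snapshot('wrist'); np.savez(f'pics/{tag}.npz',im=im,D=D); cv2.imwrite(f'pics/{tag}.png',im)
    hsv=cv2.cvtColor(im,cv2.COLOR_BGR2HSV); h,sa,v=[hsv[...,i].astype(int) for i in range(3)]
    P=cloud(c,D)
    y=(h>14)&(h<32)&(sa>150)&(v>90)&(abs(P[...,2]-.036)<.012); 
    m=cv2.morphologyEx(y.astype(np.uint8),cv2.MORPH_OPEN,np.ones((2,2)))
    _,lab,st,ce=cv2.connectedComponentsWithStats(m)
    R=np.array(s['ee_rot']); yaw=np.degrees(np.arctan2(R[1,0],R[0,0]))
    print('tcp',np.round(s['ee_pos'],4),'yaw',round(yaw,2),'t',s['t'],'F',np.round(s['force'],1))
    J=np.array([.546,.031]); a=np.radians(79.3); X=np.array([np.cos(a),np.sin(a)]); Y=np.array([-X[1],X[0]])
    for i in range(1,len(st)):
        if st[i,4]>120:
            v_,u_=np.nonzero(lab==i); p=ray(c,np.c_[u_,v_],.036)[:,:2]
            r=cv2.minAreaRect((p*1000).astype(np.float32)); 
            w,V=np.linalg.eigh(np.cov((p-p.mean(0)).T)); d=V[:,1]
            ang=np.degrees(np.arctan2(d[1],d[0]))%180
            g=np.array(r[0])/1000
            print('bar px',st[i].tolist(),'ctr',g.round(4),'size',np.round(r[1],1),'ang',ang.round(1),'jig xy',((g-J)@X).round(4),((g-J)@Y).round(4))
if __name__=='__main__': wedge(sys.argv[1])
E
python3 w.py w3
```

```text
tcp [ 0.4641 -0.1993  0.0445] yaw 61.49 t 2.6 F [-0.9  0.1 -0.8]
bar px [319, 0, 17, 78, 1283] ctr [ 0.5202 -0.1086] size [35.4  8.1] ang 61.2 jig xy -0.1419 -0.0006
bar px [234, 155, 184, 28, 4742] ctr [ 0.4885 -0.1655] size [ 14.6 100.8] ang 150.9 jig xy -0.2038 0.02
```

Call:
apply_moves --delta_rot '[[0,0,0],[0,0,0],[0,0,0],[0,0,0],[0,0,0]]' --delta_pos '[[0,0.3,1.5],[0,0.5,3.0],[0.5,0.5,3.2],[1.1,0.5,3.2],[1.5,0.5,3.2]]' --gripper '[0.6,0.6,0.6,0.6,0.6]'

```text
t: 3.15
ee_pos: [0.481, -0.1894, 0.0178]
ee_rot: [[0.475, 0.88, 0.001], [0.88, -0.475, -0.001], [-0.0, 0.002, -1.0]]
force: [-0.0, -0.9, -1.3]
width: 0.6
grasp_force: 0.8
```

Call:
apply_moves --delta_rot '[[0,0,0],[0,0,0],[0,0,-1.1],[0,0,-2.2],[0,0,-3.3],[0,0,-4.4],[0,0,-5.5],[0,0,-6.6],[0,0,-7.7],[0,0,-8.8]]' --delta_pos '[[0.25,0,0.2],[0.45,0,0.3],[0.8,0.06,0.3],[1.2,0.12,0.3],[1.55,0.18,0.3],[1.9,0.24,0.3],[2.25,0.3,0.3],[2.6,0.36,0.3],[3.0,0.42,0.3],[3.35,0.48,0.3]]' --gripper '[0.6,0.6,0.6,0.6,0.6,0.6,0.6,0.6,0.6,0.6]'

```text
t: 4.15
ee_pos: [0.5019, -0.1631, 0.015]
ee_rot: [[0.333, 0.943, 0.003], [0.943, -0.333, -0.003], [-0.002, 0.004, -1.0]]
force: [-0.9, -5.9, 3.9]
width: 0.601
grasp_force: 2.8
```

```bash
python3 w.py w4
```

```text
tcp [ 0.5019 -0.1631  0.015 ] yaw 70.53 t 4.15 F [-0.9 -5.9  3.9]
bar px [291, 0, 22, 106, 2109] ctr [ 0.5282 -0.0726] size [40.9  8.4] ang 71.1 jig xy -0.1051 -0.0017
bar px [198, 193, 215, 32, 6311] ctr [ 0.5061 -0.1367] size [ 14.7 101. ] ang 161.0 jig xy -0.1722 0.0081
```

Call:
apply_moves --delta_rot '[[0,0,-0.9],[0,0,-1.8],[0,0,-2.7],[0,0,-3.6],[0,0,-4.5],[0,0,-5.4],[0,0,-6.3],[0,0,-7.2],[0,0,-8.1],[0,0,-8.8]]' --delta_pos '[[0.36,0.06,0],[0.72,0.12,0],[1.1,0.2,0],[1.45,0.26,0],[1.8,0.32,0],[2.2,0.4,0],[2.55,0.46,0],[2.9,0.52,0],[3.3,0.6,0],[3.65,0.65,0]]' --gripper '[0.6,0.6,0.6,0.6,0.6,0.6,0.6,0.6,0.6,0.6]'

```text
t: 5.2
ee_pos: [0.52, -0.1308, 0.0148]
ee_rot: [[0.185, 0.983, 0.002], [0.983, -0.185, -0.002], [-0.002, 0.003, -1.0]]
force: [-1.3, -6.0, 5.3]
width: 0.601
grasp_force: 3.1
```

```bash
python3 w.py w5
python3 - <<'E'
from h import *
im=snapshot('scene')[0][150:260,250:440]; g=snapshot('side')[0][165:265,195:385]
cv2.imwrite('pics/c5.png',cv2.resize(np.vstack([im,g]),None,fx=2.8,fy=2.8))
E
```

```text
tcp [ 0.52   -0.1308  0.0148] yaw 79.31 t 5.2 F [-1.3 -6.   5.3]
bar px [291, 0, 22, 106, 2115] ctr [ 0.532  -0.0375] size [40.8  8.4] ang 79.8 jig xy -0.0699 0.001
bar px [198, 193, 215, 32, 6330] ctr [ 0.52   -0.1042] size [ 14.7 101. ] ang 169.8 jig xy -0.1377 0.0004
```

View pics/c5.png

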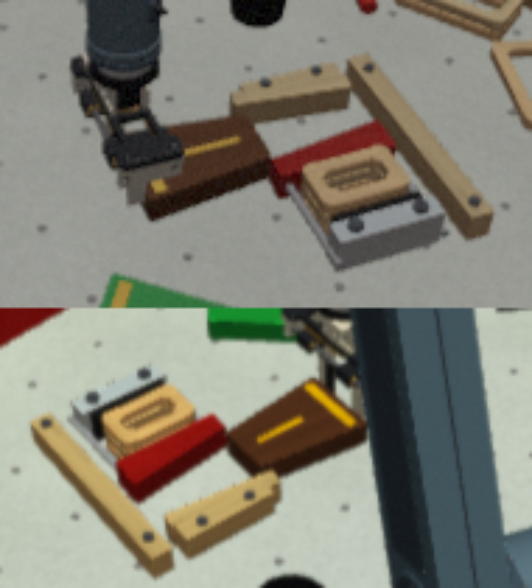

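The nose is now entering the mouth, in line within about 0.5°. In the side crop its right corner, at crop (232,432), sits very near the jaw tip at (225,425), so I'll check the side clearance.

```bash
cat > g.py <<'E'
from m import *
J=np.array([.546,.031]); a=np.radians(79.3); X=np.array([np.cos(a),np.sin(a)]); Y=np.array([-X[1],X[0]])
def gaps():
  for n in ('scene','side'):
    c=cam(n); im,D=snapshot(n); P=cloud(c,D); hsv=cv2.cvtColor(im,cv2.COLOR_BGR2HSV); h,s,v=[hsv[...,i].astype(int) for i in range(3)]
    v_,u_=np.indices(D.shape); uv=np.c_[u_.ravel(),v_.ravel()]
    Q=ray(c,uv,.038)[:,:2]-J; qx=(Q@X).reshape(D.shape); qy=(Q@Y).reshape(D.shape)
    top=(abs(P[...,2]-.038)<.007)&(D>0)
    red=top&((h<6)|(h>174))&(s>150)&(v>60); ply=top&(h>8)&(h<30)&(v>95)&(s<170); dark=top&(v<75)&~red
    for x0 in (-.015,-.005,.005,.015,.03,.06,.09,.12):
        r=[]
        for nm,m,lo,hi in (('jaw',red,-.11,-.02),('wedge',dark,-.065,.065),('fence',ply,.02,.1)):
            k=m&(abs(qx-x0)<.006)&(qy>lo)&(qy<hi)
            r.append((nm,k.sum(),*(np.percentile(qy[k],[3,97])*1000).round(1)) if k.sum()>3 else (nm,))
        print(n,x0,r)
if __name__=='__main__': gaps()
E
python3 g.py | sed 's/np\.[a-z]*64//g'
```

```text
scene -0.015 [('jaw',), ('wedge', (52), (-44.4), (34.8)), ('fence',)]
scene -0.005 [('jaw', (5), (-75.2), (-52.7)), ('wedge', (54), (-44.7), (44.2)), ('fence', (5), (58.1), (78.4))]
scene 0.005 [('jaw', (24), (-76.7), (-48.5)), ('wedge', (11), (-35.6), (27.9)), ('fence', (17), (54.5), (80.4))]
scene 0.015 [('jaw', (24), (-75.7), (-47.4)), ('wedge',), ('fence', (23), (54.9), (86.7))]
scene 0.03 [('jaw', (21), (-73.0), (-44.1)), ('wedge',), ('fence', (29), (52.9), (92.1))]
scene 0.06 [('jaw', (19), (-63.5), (-39.8)), ('wedge',), ('fence', (24), (52.1), (92.9))]
scene 0.09 [('jaw', (21), (-62.5), (-36.1)), ('wedge',), ('fence', (33), (46.9), (93.4))]
scene 0.12 [('jaw', (24), (-61.1), (-32.2)), ('wedge',), ('fence', (24), (42.2), (75.8))]
side -0.015 [('jaw',), ('wedge', (9), (28.5), (55.0)), ('fence',)]
side -0.005 [('jaw',), ('wedge', (8), (-7.8), (52.3)), ('fence', (4), (59.4), (76.7))]
side 0.005 [('jaw', (16), (-71.7), (-39.0)), ('wedge', (32), (-26.2), (48.5)), ('fence', (18), (58.7), (84.1))]
side 0.015 [('jaw', (24), (-72.5), (-34.1)), ('wedge',), ('fence', (21), (57.7), (90.5))]
side 0.03 [('jaw', (23), (-73.0), (-33.9)), ('wedge',), ('fence', (27), (57.8), (97.0))]
side 0.06 [('jaw', (25), (-71.7), (-32.3)), ('wedge',), ('fence', (29), (53.7), (96.1))]
side 0.09 [('jaw', (30), (-69.3), (-25.4)), ('wedge',), ('fence', (33), (49.2), (97.0))]
side 0.12 [('jaw', (33), (-70.6), (-21.3)), ('wedge',), ('fence', (36), (48.8), (98.1))]
```

There is clearance on both sides: about 4–8 mm to the jaw and about 14 mm to the fence. I'll advance, easing a few mm left.

Call:
apply_moves --delta_rot '[[0,0,0],[0,0,0],[0,0,0],[0,0,0],[0,0,0],[0,0,0],[0,0,0],[0,0,0],[0,0,0],[0,0,0]]' --delta_pos '[[0.5,-0.04,0],[1.0,-0.08,0],[1.5,-0.12,0],[2.0,-0.16,0],[2.5,-0.2,0],[3.0,-0.24,0],[3.5,-0.28,0],[4.0,-0.32,0],[4.5,-0.36,0],[5.0,-0.4,0]]' --gripper '[0.6,0.6,0.6,0.6,0.6,0.6,0.6,0.6,0.6,0.6]'

```text
t: 6.45
ee_pos: [0.5244, -0.0803, 0.014]
ee_rot: [[0.187, 0.982, 0.0], [0.982, -0.187, -0.001], [-0.001, 0.001, -1.0]]
force: [-0.8, -6.5, 4.7]
width: 0.604
grasp_force: 3.1
```

```bash
python3 w.py w6; python3 g.py | sed 's/np\.[a-z]*64//g' | grep -E '0.005|0.03|0.06'
```

```text
tcp [ 0.5244 -0.0803  0.014 ] yaw 79.24 t 6.45 F [-0.8 -6.5  4.7]
bar px [292, 0, 22, 106, 2122] ctr [0.537  0.0127] size [40.7  8.4] ang 79.8 jig xy -0.0197 0.0055
bar px [198, 194, 216, 32, 6372] ctr [ 0.525  -0.0539] size [ 14.7 100.9] ang 169.8 jig xy -0.0873 0.0049
scene -0.005 [('jaw', (6), (-79.9), (-52.8)), ('wedge', (51), (-48.8), (50.8)), ('fence', (5), (58.1), (78.4))]
scene 0.005 [('jaw', (29), (-77.6), (-44.3)), ('wedge', (40), (-38.9), (39.0)), ('fence', (20), (54.6), (82.1))]
scene 0.03 [('jaw', (23), (-72.7), (-40.6)), ('wedge', (42), (-35.3), (39.6)), ('fence', (28), (52.9), (92.1))]
scene 0.06 [('jaw', (21), (-63.4), (-39.8)), ('wedge',), ('fence', (26), (52.1), (92.9))]
side -0.005 [('jaw',), ('wedge',), ('fence', (5), (59.1), (76.5))]
side 0.005 [('jaw', (14), (-71.8), (-43.2)), ('wedge',), ('fence', (21), (53.7), (86.8))]
side 0.03 [('jaw', (24), (-73.0), (-36.9)), ('wedge',), ('fence', (29), (52.2), (95.3))]
side 0.06 [('jaw', (26), (-71.7), (-31.2)), ('wedge', (28), (-22.3), (42.3)), ('fence', (30), (53.4), (97.9))]
```

The wedge is in the slot, straight and with little play on each side, and slides at about 6.5 N. I'll back off, close the fingers and turn them 90° to make a narrow blunt point, lined up with the T axis.

Call:
apply_moves --delta_rot '[[0,0,0],[0,0,8],[0,0,16],[0,0,24],[0,0,32],[0,0,40],[0,0,48],[0,0,56],[0,0,64],[0,0,72]]' --delta_pos '[[-1.5,0,0],[-3.4,-0.37,0],[-3.4,-0.37,0],[-3.4,-0.37,0],[-3.4,-0.37,0],[-3.4,-0.37,0],[-3.4,-0.37,0],[-3.4,-0.37,0],[-3.4,-0.37,0],[-3.4,-0.37,0]]' --gripper '[0.6,0.3,0,0,0,0,0,0,0,0]'

```text
t: 7.6
ee_pos: [0.5129, -0.1125, 0.0128]
ee_rot: [[0.993, 0.12, -0.002], [0.12, -0.993, 0.002], [-0.002, -0.002, -1.0]]
force: [-0.4, -0.2, -0.4]
width: 0.007
grasp_force: 0.0
```

Call:
apply_moves --delta_rot '[[0,0,8],[0,0,16],[0,0,18],[0,0,18]]' --delta_pos '[[0,0,0],[0,0,0],[0,0,0],[0,0,0]]' --gripper '[0,0,0,0]'

```text
t: 8.0
ee_pos: [0.5131, -0.1125, 0.0129]
ee_rot: [[0.982, -0.187, -0.002], [-0.187, -0.982, 0.002], [-0.002, -0.001, -1.0]]
force: [0.3, -0.0, -0.5]
width: 0.003
grasp_force: 0.0
```

Run:
```python
from h import *
s=status.state(); print(s['t'],np.round(s['ee_pos'],4),s['width'],np.round(s['force'],2),np.round(s['ee_rot'],3).tolist())
im=snapshot('scene')[0][130:240,250:440]; g=snapshot('side')[0][165:265,195:385]
cv2.imwrite('pics/c7.png',cv2.resize(np.vstack([im,g]),None,fx=2.8,fy=2.8))
```

```text
8.0 [ 0.5131 -0.1125  0.0129] 0.003073927261598924 [ 0.33 -0.01 -0.48] [[0.982, -0.187, -0.002], [-0.187, -0.982, 0.002], [-0.002, -0.001, -1.0]]
```

View pics/c7.png

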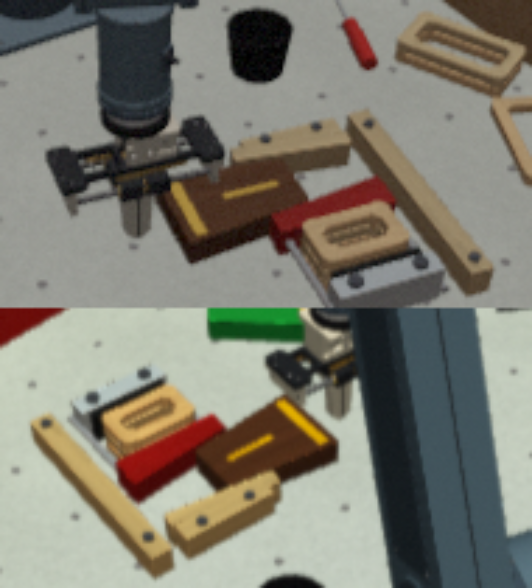

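The scene crop shows the closed fingers at (137,210) standing behind the middle of the tail, with the wedge between fence and jaw. I'll approach and push on, watching the force.

Call:
apply_moves --delta_rot '[[0,0,0],[0,0,0],[0,0,0],[0,0,0],[0,0,0],[0,0,0],[0,0,0],[0,0,0],[0,0,0],[0,0,0]]' --delta_pos '[[0.1,-0.8,0],[0.1,-1.6,0],[0.1,-2.2,0],[0.1,-2.6,0],[0.1,-2.9,0],[0.1,-3.2,0],[0.1,-3.5,0],[0.1,-3.8,0],[0.1,-4.1,0],[0.1,-4.4,0]]' --gripper '[0,0,0,0,0,0,0,0,0,0]'

```text
t: 9.1
ee_pos: [0.5235, -0.0694, 0.0137]
ee_rot: [[0.982, -0.187, 0.0], [-0.187, -0.982, -0.0], [0.0, 0.0, -1.0]]
force: [0.0, -2.2, -0.4]
width: 0.005
grasp_force: 1.1
```

```bash
python3 g.py | sed 's/np\.[a-z]*64//g' | grep -E '0.005|0.03|0.06|0.09'
```

```text
scene -0.005 [('jaw', (7), (-81.4), (-53.0)), ('wedge', (49), (-50.5), (42.6)), ('fence',)]
scene 0.005 [('jaw', (28), (-77.3), (-44.3)), ('wedge', (35), (-34.7), (40.9)), ('fence', (4), (62.6), (72.6))]
scene 0.03 [('jaw', (23), (-72.7), (-40.6)), ('wedge', (41), (-34.5), (44.0)), ('fence',)]
scene 0.06 [('jaw', (24), (-63.3), (-34.4)), ('wedge', (47), (-30.6), (42.4)), ('fence', (25), (52.1), (92.9))]
scene 0.09 [('jaw', (21), (-62.5), (-37.6)), ('wedge',), ('fence', (31), (46.8), (93.4))]
side -0.005 [('jaw',), ('wedge',), ('fence', (6), (55.3), (76.3))]
side 0.005 [('jaw', (15), (-71.8), (-42.4)), ('wedge',), ('fence', (21), (53.7), (86.8))]
side 0.03 [('jaw', (20), (-72.0), (-40.3)), ('wedge',), ('fence', (30), (52.2), (96.8))]
side 0.06 [('jaw', (23), (-71.7), (-35.9)), ('wedge',), ('fence', (35), (47.7), (95.8))]
side 0.09 [('jaw', (29), (-69.4), (-27.4)), ('wedge',), ('fence', (35), (49.3), (97.0))]
```

Call:
apply_moves --delta_rot '[[0,0,0],[0,0,0],[0,0,0],[0,0,0],[0,0,0],[0,0,0],[0,0,0],[0,0,0],[0,0,0],[0,0,0]]' --delta_pos '[[0,-0.2,0],[0,-0.4,0],[0,-0.6,0],[0,-0.8,0],[0,-1.0,0],[0,-1.2,0],[0,-1.4,0],[0,-1.6,0],[0,-1.8,0],[0,-2.0,0]]' --gripper '[0,0,0,0,0,0,0,0,0,0]'

```text
t: 10.2
ee_pos: [0.5275, -0.0499, 0.0137]
ee_rot: [[0.982, -0.187, 0.001], [-0.187, -0.982, -0.0], [0.001, 0.0, -1.0]]
force: [0.6, -3.9, -0.4]
width: 0.004
grasp_force: 2.0
```

Call:
apply_moves --delta_rot '[[0,0,0],[0,0,0],[0,0,0],[0,0,0],[0,0,0],[0,0,0],[0,0,0],[0,0,0],[0,0,0],[0,0,0]]' --delta_pos '[[0,-0.1,0],[0,-0.2,0],[0,-0.3,0],[0,-0.4,0],[0,-0.5,0],[0,-0.6,0],[0,-0.7,0],[0,-0.8,0],[0,-0.9,0],[0,-1.0,0]]' --gripper '[0,0,0,0,0,0,0,0,0,0]'

```text
t: 11.2
ee_pos: [0.5303, -0.0409, 0.0141]
ee_rot: [[0.982, -0.186, 0.002], [-0.186, -0.982, -0.002], [0.003, 0.001, -1.0]]
force: [1.6, -8.6, -2.0]
width: 0.007
grasp_force: 4.3
```

Run:
```python
from h import *
im=snapshot('scene')[0][130:240,270:420]; g=snapshot('side')[0][165:265,195:345]
cv2.imwrite('pics/c8.png',cv2.resize(np.vstack([im,g]),None,fx=2.8,fy=2.8))
```

```text
(no output)
```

View pics/c8.png

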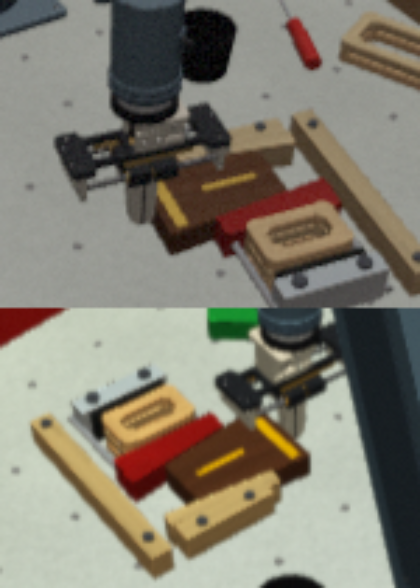

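The crops show the wedge flat between fence and jaw and in line, with the fingers at the middle of the tail. The force is rising (8.7 N), so I'll push on slowly.

Call:
apply_moves --delta_rot '[[0,0,0],[0,0,0],[0,0,0],[0,0,0],[0,0,0],[0,0,0]]' --delta_pos '[[0,-0.1,0],[0,-0.2,0],[0,-0.3,0],[0,-0.4,0],[0,-0.5,0],[0,-0.5,0]]' --gripper '[0,0,0,0,0,0]'

```text
t: 11.9
ee_pos: [0.5315, -0.0369, 0.0142]
ee_rot: [[0.982, -0.186, 0.003], [-0.186, -0.982, -0.003], [0.003, 0.002, -1.0]]
force: [2.7, -9.2, -0.7]
width: 0.005
grasp_force: 4.8
```

Call:
apply_moves --delta_rot '[[0,0,0],[0,0,0],[0,0,0],[0,0,0],[0,0,0],[0,0,0],[0,0,0],[0,0,0]]' --delta_pos '[[0,-0.1,0],[0,-0.2,0],[0,-0.3,0],[0,-0.4,0],[0,-0.5,0],[0,-0.6,0],[0,-0.7,0],[0,-0.7,0]]' --gripper '[0,0,0,0,0,0,0,0]'

```text
t: 12.7
ee_pos: [0.5335, -0.0304, 0.0144]
ee_rot: [[0.982, -0.186, 0.004], [-0.186, -0.982, -0.003], [0.005, 0.003, -1.0]]
force: [2.7, -12.0, -1.1]
width: 0.002
grasp_force: 5.3
```

Call:
apply_moves --delta_rot '[[0,0,0],[0,0,0],[0,0,0],[0,0,0],[0,0,0],[0,0,0],[0,0,0]]' --delta_pos '[[0,-0.1,0],[0,-0.2,0],[0,-0.3,0],[0,-0.4,0],[0,-0.5,0],[0,-0.6,0],[0,-0.6,0]]' --gripper '[0,0,0,0,0,0,0]'

```text
t: 13.4
ee_pos: [0.5351, -0.0249, 0.0146]
ee_rot: [[0.982, -0.186, 0.005], [-0.186, -0.982, -0.004], [0.006, 0.003, -1.0]]
force: [3.3, -12.4, -1.3]
width: 0.006
grasp_force: 5.8
```

```bash
python3 g.py | sed 's/np\.[a-z]*64//g' | grep -E '0.005|0.03|0.06|0.09'
python3 - <<'E'
from h import *
from g import J,X,Y
for n in ('scene','side'):
    c=cam(n); im,D=snapshot(n); hsv=cv2.cvtColor(im,cv2.COLOR_BGR2HSV); h,s,v=[hsv[...,i].astype(int) for i in range(3)]
    P=cloud(c,D); q=(P[...,:2]-J); x=q@X; y=q@Y
    m=(h>17)&(h<32)&(s>190)&(abs(P[...,2]-.036)<.01)&(abs(x)<.1)&(abs(y)<.06)
    k,lab,st,_=cv2.connectedComponentsWithStats(m.astype(np.uint8))
    for i in range(1,k):
        if st[i,4]>15:
            b,a=np.nonzero(lab==i); p=ray(c,np.c_[a,b],.036)[:,:2]; w,V=np.linalg.eigh(np.cov(p.T)); d=V[:,1]
            print(n,st[i,4],'jig',((p.mean(0)-J)@X).round(4),((p.mean(0)-J)@Y).round(4),'ang',np.degrees(np.arctan2(d[1],d[0]))%180)
E
```

```text
scene -0.005 [('jaw', (4), (-81.1), (-58.2)), ('wedge', (58), (-59.0), (28.7)), ('fence',)]
scene 0.005 [('jaw', (27), (-83.9), (-52.6)), ('wedge', (52), (-46.6), (32.2)), ('fence',)]
scene 0.03 [('jaw', (19), (-73.8), (-48.4)), ('wedge', (41), (-37.8), (42.2)), ('fence', (9), (58.2), (69.6))]
scene 0.06 [('jaw', (20), (-67.7), (-44.2)), ('wedge', (27), (-38.3), (22.2)), ('fence',)]
scene 0.09 [('jaw', (23), (-66.0), (-38.8)), ('wedge', (39), (-33.4), (42.0)), ('fence', (14), (46.2), (66.8))]
side -0.005 [('jaw',), ('wedge',), ('fence', (7), (55.1), (76.1))]
side 0.005 [('jaw', (14), (-78.6), (-51.2)), ('wedge',), ('fence', (21), (53.7), (86.8))]
side 0.03 [('jaw', (20), (-80.0), (-49.0)), ('wedge',), ('fence', (30), (51.8), (96.8))]
side 0.06 [('jaw', (23), (-79.3), (-44.5)), ('wedge',), ('fence', (35), (47.7), (97.6))]
side 0.09 [('jaw', (23), (-80.0), (-39.9)), ('wedge',), ('fence', (38), (45.3), (96.8))]
side 89 jig -0.0266 0.011 ang 168.64123684270746
side 57 jig 0.0573 0.0027 ang 80.90918407228266
```

The jaw has gone back about 8 mm. There is some sideways load because the wedge follows the fence toward -y. I'll let the tool follow it sideways while advancing.

Call:
apply_moves --delta_rot '[[0,0,0],[0,0,0],[0,0,0],[0,0,0],[0,0,0],[0,0,0],[0,0,0]]' --delta_pos '[[0.06,-0.1,0],[0.12,-0.2,0],[0.18,-0.3,0],[0.24,-0.4,0],[0.3,-0.5,0],[0.35,-0.6,0],[0.35,-0.6,0]]' --gripper '[0,0,0,0,0,0,0]'

```text
t: 14.3
ee_pos: [0.5372, -0.0181, 0.0138]
ee_rot: [[0.982, -0.186, 0.0], [-0.186, -0.982, -0.001], [0.001, 0.001, -1.0]]
force: [0.4, -7.3, -1.2]
width: 0.006
grasp_force: 3.8
```

Call:
apply_moves --delta_rot '[[0,0,0],[0,0,0],[0,0,0],[0,0,0],[0,0,0],[0,0,0],[0,0,0]]' --delta_pos '[[0.02,-0.1,0],[0.03,-0.2,0],[0.05,-0.3,0],[0.06,-0.4,0],[0.08,-0.5,0],[0.09,-0.6,0],[0.09,-0.6,0]]' --gripper '[0,0,0,0,0,0,0]'

```text
t: 15.0
ee_pos: [0.5388, -0.013, 0.0137]
ee_rot: [[0.983, -0.186, -0.001], [-0.186, -0.983, -0.003], [-0.0, 0.003, -1.0]]
force: [-0.9, -11.3, -1.2]
width: 0.007
grasp_force: 5.5
```

Call:
apply_moves --delta_rot '[[0,0,0],[0,0,0],[0,0,0],[0,0,0],[0,0,0]]' --delta_pos '[[0.01,-0.1,0],[0.03,-0.2,0],[0.04,-0.3,0],[0.05,-0.4,0],[0.05,-0.4,0]]' --gripper '[0,0,0,0,0]'

```text
t: 15.5
ee_pos: [0.5392, -0.0115, 0.0138]
ee_rot: [[0.983, -0.185, -0.002], [-0.185, -0.983, -0.006], [-0.001, 0.006, -1.0]]
force: [-6.0, -21.2, 0.8]
width: 0.002
grasp_force: 10.7
```

Tight now: the force rose to 22 N with little motion. I'll hold it briefly.

Call:
apply_moves --delta_rot '[[0,0,0],[0,0,0],[0,0,0],[0,0,0],[0,0,0]]' --delta_pos '[[0,0,0],[0,0,0],[0,0,0],[0,0,0],[0,0,0]]' --gripper '[0,0,0,0,0]'

```text
t: 16.0
ee_pos: [0.5392, -0.0115, 0.0137]
ee_rot: [[0.983, -0.185, -0.002], [-0.185, -0.983, -0.006], [-0.001, 0.006, -1.0]]
force: [-4.8, -20.4, 1.8]
width: 0.001
grasp_force: 10.6
```

Run:
```python
from h import *
im=snapshot('scene')[0][130:240,270:420]; g=snapshot('side')[0][165:265,195:345]
cv2.imwrite('pics/c9.png',cv2.resize(np.vstack([im,g]),None,fx=2.8,fy=2.8))
```

```text
(no output)
```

View pics/c9.png

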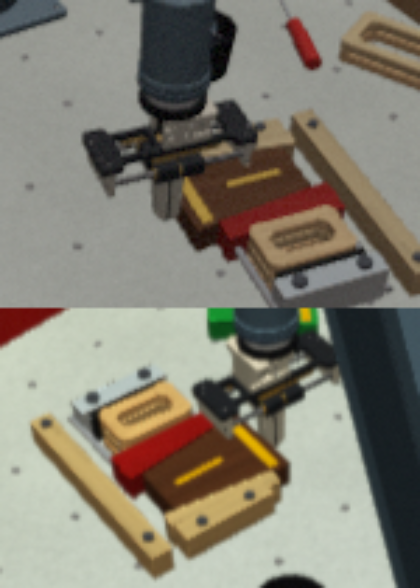

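The crops show wedge, jaw, stack and stop all touching, with the wedge in line and its tail a little outside the mouth. I'll press slightly more, to about 23 N, then draw straight back.

Call:
apply_moves --delta_rot '[[0,0,0],[0,0,0],[0,0,0],[0,0,0]]' --delta_pos '[[0.02,-0.04,0],[0.03,-0.08,0],[0.03,-0.08,0],[0.03,-0.08,0]]' --gripper '[0,0,0,0]'

```text
t: 16.5
ee_pos: [0.5393, -0.0113, 0.0137]
ee_rot: [[0.983, -0.185, -0.003], [-0.185, -0.983, -0.006], [-0.002, 0.007, -1.0]]
force: [-6.0, -22.8, 2.4]
width: 0.004
grasp_force: 11.9
```

Call:
apply_moves --delta_rot '[[0,0,0],[0,0,0],[0,0,0],[0,0,0],[0,0,0],[0,0,0],[0,0,0],[0,0,0]]' --delta_pos '[[0,0.15,0],[0,0.4,0],[0,1.0,0],[0,2.0,0],[0,3.0,0],[0,4.0,0],[0,5.0,0],[0,5.0,0]]' --gripper '[0,0,0,0,0,0,0,0]'

```text
t: 17.3
ee_pos: [0.5312, -0.0573, 0.0137]
ee_rot: [[0.982, -0.188, 0.0], [-0.188, -0.982, -0.0], [0.0, 0.0, -1.0]]
force: [-0.3, 0.1, 0.4]
width: 0.005
grasp_force: 0.0
```

```bash
python3 g.py | sed 's/np\.[a-z]*64//g' | grep -E '0.005|0.03|0.06|0.09'
python3 - <<'E'
from h import *
im=snapshot('scene')[0][130:240,270:420]; g=snapshot('side')[0][165:265,195:345]
cv2.imwrite('pics/c10.png',cv2.resize(np.vstack([im,g]),None,fx=2.8,fy=2.8))
E
```

```text
scene -0.005 [('jaw', (6), (-85.1), (-58.0)), ('wedge', (11), (-60.2), (49.9)), ('fence', (10), (21.4), (52.3))]
scene 0.005 [('jaw', (28), (-92.1), (-55.0)), ('wedge', (51), (-50.4), (39.2)), ('fence', (9), (55.4), (69.6))]
scene 0.03 [('jaw', (21), (-78.2), (-51.7)), ('wedge', (41), (-46.1), (29.4)), ('fence',)]
scene 0.06 [('jaw', (20), (-70.9), (-48.5)), ('wedge', (35), (-40.2), (41.7)), ('fence', (22), (52.0), (91.9))]
scene 0.09 [('jaw', (22), (-70.0), (-44.3)), ('wedge', (32), (-34.1), (37.8)), ('fence', (32), (46.8), (93.4))]
side -0.005 [('jaw',), ('wedge',), ('fence', (5), (59.1), (76.5))]
side 0.005 [('jaw', (14), (-83.1), (-55.6)), ('wedge',), ('fence', (20), (53.7), (85.7))]
side 0.03 [('jaw', (21), (-84.5), (-52.6)), ('wedge',), ('fence', (28), (52.2), (95.1))]
side 0.06 [('jaw', (23), (-85.1), (-45.3)), ('wedge',), ('fence', (33), (47.6), (95.9))]
side 0.09 [('jaw', (29), (-82.7), (-42.4)), ('wedge',), ('fence', (36), (45.2), (96.7))]
```

View pics/c10.png

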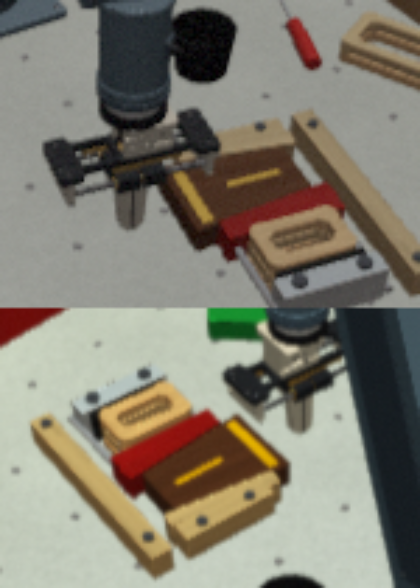

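The wedge stayed put when released. It sits in line and flush with both faces, the jaw is about 12 mm back on the stack, and the fingers are clear. I'm handing the job in.

```bash
python3 -c "
from cell import ticket
print(ticket.sign_off())"
```

```text
the job is handed in; nothing more can be done
None
```

I pushed the wedge home at about 23 N and handed the job in at about 17 s: it stayed wedged when released, in line and flush with both faces, but I could not measure the clamp force on the stack and the hand-in gave no verdict.

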